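Release the quick-release fixture and unload the square tube

TASK

Unload the holding fixture: pinch the two release buttons on the sides of its sliding jaw together, draw the jaw all the way back to its end stop and let go so that it latches open there. Then slide the square tube out from under the fixed jaw's lip, lift it out and lay it flat in the parts tray, in the empty part beside the angle offcut; put it down rather than dropping it, and do not disturb the offcut.

Things in the scene. Friction and masses are not known exactly. Their poses are not given: they have to be found in the camera images.
- fixture: Fixed steel holding fixture with a base plate 84 mm wide, 12 mm thick, x = -122 to 100 mm. Origin: on the underside. x runs along the rail, from the fixed jaw to the open end; y across; z up. The tube lies along x on a rest 26 mm wide, top at z = 26 mm, its middle at x = -46 mm, y = 0, with 1 mm play at each end. Beside the rest only the base plate lies below, so fingers can pass the tube's sides.
- fixed_lip (a point): Middle of the edge of the fixed jaw's lip, at x = -82 mm, y = 0, z = 59 mm (the lip's underside) in the fixture's frame. The lip overhangs the tube's end by 10 mm, 3 mm above it. The fixed jaw fills x = -117 to -92 mm, y within 22 mm, up to z = 66 mm. The sliding jaw's lip overhangs the other end in the same way.
- jaw_grip (a point): Point in the sliding jaw halfway between its two release buttons, 46 mm above the bench; axes as the fixture's. At closed it is at x = 25 mm, y = 0 (fixture frame) and moves along +x as the jaw opens. Jaw 50 mm long, 44 mm wide, top at z = 66 mm. A black ribbed button stands out of each side (+y and -y), 26 mm long, z = 36 to 56 mm; 60 mm over both when out, 48 mm when in.
- jaw (a joint): Sliding jaw's travel along the fixture's +x, m: 0 = closed on the tube (start), 0.045 = at the end stop, open. Friction about 3 N. While either button is out it is latched at 0 (2 mm play); with both in it slides. Let go at 0.041 or more, the buttons spring out and latch it open (4 mm play); in between they stay 4 mm in.
- button_a (a joint): Release button on the jaw's +y side (fixture frame): 0 = out, 0.006 = fully in (m, moves along -y). It unlatches at 0.004. The spring takes 2.4 N to start and 6 N fully in. Both have to be in at the same time.
- button_b (a joint): The opposite release button, on the jaw's -y side, moving along +y; otherwise the same as button_a.
- square_tube: Bare steel square tube, 90 mm long, 30 x 30 mm, 0.16 to 0.28 kg. Origin: centre of its underside as it lies at the start; its y axis runs along its length. It starts captive between the jaws of the fixture. (Room: a fixed welding torch and cable, 0.2 m high, stand left of the robot's base, 0.24 m from its axis. A wide shoulder strikes them if the base turns left: keep it right and lean the tool sideways.)
- tube_end_a (a point): Centre of the tube's +y end, on its centre line, 45 mm from its middle.
- tube_end_b (a point): Centre of the tube's -y end, on its centre line.
- tray: Fixed low sheet steel parts tray, 220 x 130 mm (x, y), walls 24 mm high (27 mm over the rolled rim), 4 mm thick; inside 212 x 122 mm, floor 4 mm above the bench. Origin: centre of the underside. The angle offcut lies at its -x end; the rest (x > -45 mm) is empty: room for the tube lying along x with its middle at x = +30 mm, y = 0.
- angle_offcut: Angle iron offcut, 75 x 40 x 40 mm, in the tray near x = -72 mm, y = 0 (tray frame), its length across the tray. Origin: centre of its underside. To be left where it is.
Mind the look-alikes: they are no part of the job. Leave any black look-alike of the square_tube alone.

How it is judged:
On the way, in this order (a step that is already met when the one before it is completed fails the run):
1. both release buttons are pinched in together while the jaw is still closed (value of joint each of button_a, button_b above 0.004 m and value of joint jaw below 0.006 m), for 0.05 s.
2. the jaw is fully back and latched, both buttons out again (value of joint jaw above 0.04 m and value of joint each of button_a, button_b below 0.0015 m), for 0.2 s.
At the end, for the whole second after the job is handed in: The jaw is within 5 mm of its end stop with both buttons sprung out; the tube lies flat on the tray's floor (centres of both ends within 5 mm of lying height), inside the tray on the part beside the angle offcut, at rest; the offcut is within 20 mm of where it was (all of step 2 and x of tube_end_a in the frame of tray between -0.1 and 0.106 m and y of tube_end_a in the frame of tray between -0.061 and 0.061 m and z of each of tube_end_a, tube_end_b in the frame of tray below 0.024 m and x of tube_end_b in the frame of tray between -0.1 and 0.106 m and y of tube_end_b in the frame of tray between -0.061 and 0.061 m and distance of angle_offcut from where it was at the start of the episode below 0.02 m and linear speed of square_tube below 0.02 m/s); the robot touches nothing.
It fails at once if the tube is dropped into the tray (falls free there faster than 0.7 m/s, a drop of about 25 mm) (linear speed of square_tube above 0.7 m/s and contact force between the fingers and square_tube below 0.1 N and horizontal distance between square_tube and tray below 0.13 m).
It fails at once if the angle offcut is knocked about (moved more than 20 mm) (distance of angle_offcut from where it was at the start of the episode above 0.02 m).
It also fails if it takes over 48 s, if anything falls off the work surface, if the arm or the gripper's body presses on something with over 40 N, if the wrist force passes 120 N, or if a joint passes its speed limit or range.

ROBOT

A 6-joint arm with a two-finger parallel gripper is mounted at the origin on the work surface; the furniture and walls round the work are solid. World frame = base frame: x ahead of the robot, y to its left, z up, the work surface at z = 0. Lengths are in m, angles in rad, forces in N, time in s.
With the tool pointing down it reaches from about 0.4 to 0.825 m from the base axis. Payload 7 kg.
Tool frame: the origin (TCP) lies midway between the tips of the shut fingers; the grasp point (between the pads) lies arm.hold_point_z behind it (arm.hold_point_z is the distance from the TCP to the grasp point, in m); z points along the fingers, y is the line along which they close (so a half turn about z gives the same grasp; the last joint's range is limited). The gripper opens to 88 mm and grips with 3 to 60 N. Pads are 19 mm wide; open, the fingers measure 130 mm over their backs; the gripper's body (78 mm by 193 mm) begins 47 mm behind the grasp point.
Start: joints at [1.627, 0.359, 0.012, 0, -1.224, -0.288], TCP at [0.155, 0.657, 0.227] pointing down, gripper open.
Joint ranges: [-3.07, 3.07], [-1.43, 2.12], [-1.02, 1.25], [-3.03, 1.67], [-3.05, -0], [-3.03, 3.03]. Speed limits (rad/s): [2.39, 2.39, 3.01, 3.14, 3.14, 3.14].

INTERFACE

Orientations are given as [roll, pitch, yaw] about the fixed x, y, z axes, in that order (R = Rz(yaw) Ry(pitch) Rx(roll)).
In Python, from station import arm gives the robot as it stands.
- The arm moves only by the shell command python3 -m crank 'ROWS' [OPENING] [FORCE]. ROWS is JSON, a list that holds one entry, the list of rows, each a list of 4 numbers: the shift along the tool's x, y, z in units of 25 mm (1.0 is 25 mm), then the turn about the tool's z in units of 5 degrees (1.0 is 5 degrees). A call has 1 to 12 rows; each row is the pose to reach, as a shift and turn from the pose commanded when the call began, along the tool's axes at that moment; what a row does not reach only later rows make up. A row lasts 1/8 s, in which the tool goes at most 62.5 mm and 10.7 degrees, less where a joint would pass 70% of its speed; a pose out of reach is approached as far as the arm can. A call with a gripper value outside its range is refused whole. OPENING is the closure, from 0 (fully open) to 1 (shut), set as the call begins (- or left out, the last holds). The fingers move at their own pace and stop on an object; FORCE is the grip in N (left out, the last holds). Time passes only in rows, so rows that repeat a pose let the fingers close. It gives the time, the measured TCP pose, the force, the opening and the grip force at its end, in the units of the state.
- arm.get_state(): the state, without advancing time (a new reading comes with each control period).
- arm.grab_frame(name): name is "scene" or "top"; returns (picture, depth): 480x640x3 uint8, red, green, blue; 480x640 float32, m along the optical axis (not along the pixel's ray), 0 where there is no reading.
- arm.get_calibration(name): a dict with "mtx" (3x3 intrinsics, pixels), "R" (3x3) and "t" (3): a world point X has camera coordinates R X + t. Camera axes: x right, y down, z forward; pixel columns grow to the right and rows downward; lengths in m; the calibration is good to about 2 mm. A picture is of the moment at which its call begins. get_calibration takes no time and is no camera call.
- arm.job_done(): hands the job in; it is judged then, once.
Trained networks look in the newest picture that a camera, given by its name, has taken for a name from the list of things; names that differ only in an ending like _2 or _b are one class to them, and where a whole thing is asked for, a point or a joint stands for the part that bears it (a point fixed in the world has none). Each returns a list of dicts, best first, with "score" (0 to 1); they miss things now and then, are a little off and sometimes report something else, mostly with a low value. They report only what shows in the picture. A call takes as long as a camera call. They do not tell look-alikes from the thing itself.
- arm.recognise(thing, camera): "extent" ([left, top, width, height] in pixels, round what is visible of it).
- arm.trace(thing, camera): "mask" (480x640 bool, what is visible of it) and "extent" ([left, top, width, height] in pixels, round what is visible of it).
The state is a dict: "t": time; "q": joint angles; "qd": joint speeds; "joint_efforts": joint torques, N m; "eef_pos": TCP position; "ee_rot": TCP orientation; "force": force on the tool from outside, world axes, zero at the start; "moment": the same for the moment, N m; "width": finger opening in m; "gripper_force": force on a finger pad.
Only numpy, scipy, OpenCV 4.12 (cv2) and the standard library are available. Lean on these libraries where they do the work, as an engineer would, in place of code of your own. Each camera call takes 0.05 s, during which the arm holds its last target. There are 200 camera calls.

## Working session

There is one attempt and no reset: what is moved stays moved. The work goes in short steps, Python scripts to look and compute and a shell command to move; the robot and the scene stay as the last step left them, time stands still between calls to the robot, and variables do not carry over. Pictures are saved under pics/ and viewed, at most 10 in all, crops included, and the job is handed in when it is done.

```bash
ls; mkdir -p pics
python3 - <<'E'
from station import arm
import cv2,numpy as np
s=arm.get_state();print(s['t'],s['eef_pos'],s['ee_rot'],s['width'],arm.hold_point_z)
ims=[]
for n in("scene","top"):
    p,d=arm.grab_frame(n);np.savez(f'{n}0.npz',p=p,d=d)
    cv2.imwrite(f'pics/{n}0.png',p[:,:,::-1])
    c=arm.get_calibration(n);C=-c['R'].T@c['t'];print(n,C.round(3),c['R'][2].round(2))
    for th in("fixture","square_tube","tray","angle_offcut","jaw","button_a"):
        print(n,th,[(round(r['score'],2),[int(v) for v in r['extent']]) for r in arm.recognise(th,n)])
E
```

```text
pics
0.0 [0.15496038 0.65647778 0.22562445] [ 3.13995612e+00 -1.07741181e-04 -2.31914142e-01] 0.08761164458379174 0.0188
scene [ 0.185 -0.843  0.528] [ 0.36  0.76 -0.55]
scene fixture [(0.84, [351, 227, 70, 127])]
scene square_tube [(0.87, [368, 239, 28, 23]), (0.77, [234, 201, 40, 46])]
scene tray [(0.81, [219, 242, 133, 122])]
scene angle_offcut [(0.94, [279, 240, 55, 46])]
scene jaw [(0.76, [364, 266, 50, 51])]
scene button_a [(0.62, [406, 282, 7, 19])]
top [ 0.398 -0.204  0.927] [ 0.12  0.03 -0.99]
top fixture [(0.89, [328, 181, 119, 81])]
top square_tube [(0.92, [354, 199, 40, 27]), (0.56, [240, 248, 42, 49])]
top tray [(0.72, [302, 219, 131, 126])]
top angle_offcut [(0.9, [320, 239, 35, 41]), (0.33, [351, 194, 41, 32]), (0.31, [390, 209, 37, 31])]
top jaw [(0.91, [385, 210, 43, 30])]
top button_a [(0.67, [393, 233, 18, 11]), (0.46, [407, 210, 13, 0])]
```

View pics/scene0.png

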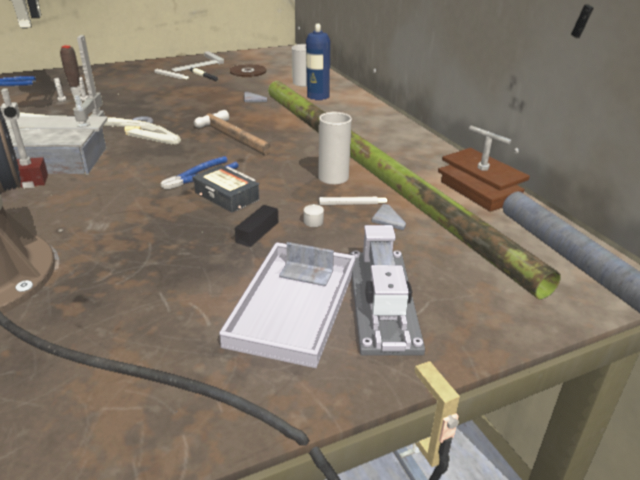

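View pics/top0.png

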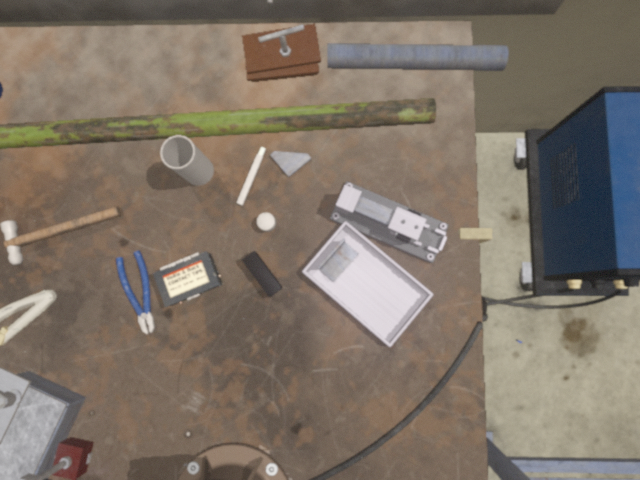

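The steel tube sits in the fixture (top ~374,212; scene ~382,250). Its look-alike is the black block on the bench (top ~262,273; scene ~257,225), which I leave alone. The tray is at top ~(367,283), with the offcut at ~(338,260).

```bash
cat > h.py <<'E'
import numpy as np,cv2
from station import arm
def cloud(n,d):
    c=arm.get_calibration(n);v,u=np.mgrid[0:480,0:640]
    K=np.array(c['mtx']);P=np.stack([(u-K[0,2])/K[0,0]*d,(v-K[1,2])/K[1,1]*d,d],-1)
    W=(P-np.array(c['t']))@np.array(c['R']);W[d==0]=np.nan
    return W
def proj(n,X):
    c=arm.get_calibration(n);x=np.array(c['R'])@np.array(X)+c['t'];x=np.array(c['mtx'])@x;return x[:2]/x[2]
E
python3 - <<'E'
from h import *
for n in("top","scene"):
    z=np.load(n+'0.npz');W=cloud(n,z['d'])
    for th in("fixture","tray","angle_offcut"):
        r=arm.trace(th,n)[0];m=r['mask'];Q=W[m];Q=Q[~np.isnan(Q[:,0])]
        print(n,th,r['score'],m.sum(),'zhist',np.histogram(Q[:,2],bins=np.arange(-.01,.08,.005))[0])
        for lo,hi in((-.005,.08),(.058,.075),(.006,.018),(.018,.034)):
            S=Q[(Q[:,2]>lo)&(Q[:,2]<hi)]
            if len(S)>15:
                (cx,cy),wh,a=cv2.minAreaRect(S[:,:2].astype(np.float32));print('  ',lo,hi,len(S),np.round([cx,cy],4),np.round(wh,4),round(a,1),S[:,2].mean().round(4))
z=np.load('top0.npz')['p'];c=cv2.resize(z[160:360,290:470],None,fx=3.3,fy=3,interpolation=2)[:600];c=cv2.resize(z[165:355,290:470],(720,760*720//720))[:600]
c=cv2.resize(z[170:350,290:470],(600,600),interpolation=cv2.INTER_CUBIC);cv2.imwrite('pics/crop0.png',c[:,:,::-1])
E
```

```text
top fixture 0.6 4116 zhist [   0   29   34  294 1931  200  156   45   20   14   18   17   55  100
  313  866    7]
   -0.005 0.08 4099 [ 0.5456 -0.2985] [0.2276 0.0884] 66.4 0.0302
   0.058 0.075 1200 [ 0.5549 -0.2773] [0.1677 0.0547] 63.4 0.0658
   0.006 0.018 2379 [ 0.5444 -0.297 ] [0.2228 0.0847] 66.3 0.0121
   0.018 0.034 255 [ 0.5407 -0.3002] [0.2206 0.0781] 66.2 0.0235
top tray 0.91 6956 zhist [   0   48 4123 1691   59   19  187  782   18    0    3    2    0    0
    0    0    0]
   -0.005 0.08 6932 [ 0.4233 -0.2537] [0.2277 0.1359] 50.0 0.0074
   0.006 0.018 828 [ 0.4228 -0.2524] [0.2127 0.1214] 49.8 0.0075
   0.018 0.034 989 [ 0.4224 -0.2519] [0.2218 0.1317] 49.7 0.0265
top angle_offcut 0.64 837 zhist [  0   0  18 516 166  10   7   6  10   6  64  32   0   0   0   0   0]
   -0.005 0.08 835 [ 0.4674 -0.1955] [0.0449 0.0767] 48.2 0.0137
   0.006 0.018 664 [ 0.4638 -0.198 ] [0.0386 0.0757] 45.7 0.0091
   0.018 0.034 22 [ 0.4794 -0.1875] [0.0005 0.0645] 48.6 0.0261
scene fixture 0.83 6369 zhist [   0   47  195  255 2584  417  357  109  121  133  155  155  200  208
  411  997    1]
[... 242 characters left out ...]
4 0.0748] 65.7 0.0243
scene tray 0.21 6231 zhist [   0   34  173  248 2543  416  360  114  118  127  146  146  196  203
  402  980    1]
   -0.005 0.08 6207 [ 0.5497 -0.2945] [0.2495 0.09  ] 65.4 0.0298
   0.058 0.075 1429 [ 0.5533 -0.2812] [0.1691 0.0444] 66.6 0.0651
   0.006 0.018 3045 [ 0.5432 -0.3038] [0.2271 0.0836] 66.3 0.0121
   0.018 0.034 688 [ 0.5395 -0.3051] [0.2214 0.078 ] 65.7 0.0242
scene angle_offcut 0.65 1774 zhist [  0   4  73 771 154 123 128 114 135 119 138  10   0   0   0   0   0]
   -0.005 0.08 1769 [ 0.4854 -0.1766] [0.1095 0.0805] 49.8 0.0179
   0.006 0.018 976 [ 0.4654 -0.2028] [0.0413 0.0778] 48.2 0.0096
   0.018 0.034 397 [ 0.4773 -0.189 ] [0.0071 0.0744] 48.3 0.0262
```

View pics/crop0.png

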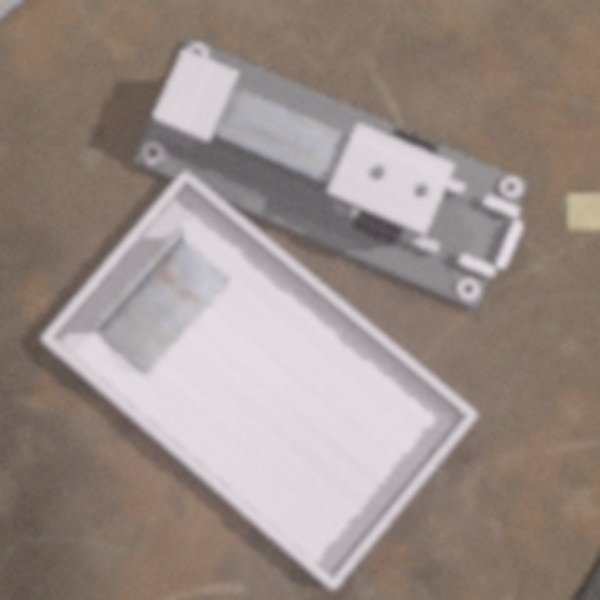

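The close crop confirms the fixed jaw at the left, the grey tube lying between the jaws at (280,135), and the sliding jaw at (390,180) with black buttons at (415,140) and (378,228). The fixture's +x points to -113.7° and the tray's +x to -130°. Next I work out the rows to reach above the jaw.

```bash
cat >> h.py <<'E'
O=np.array([.540,-.309]);A=np.radians(-113.7)
def fix(x,y=0): return O+x*np.array([np.cos(A),np.sin(A)])+y*np.array([-np.sin(A),np.cos(A)])
def rows(*T):  # targets (x,y,z,yaw_deg)
    from scipy.spatial.transform import Rotation as Ro
    s=arm.get_state();R=Ro.from_euler('xyz',s['ee_rot']).as_matrix();yaw=np.degrees(s['ee_rot'][2])
    print('t',round(s['t'],2),'pos',np.round(s['eef_pos'],4),'yaw',yaw.round(2),'F',np.round(s['force'],1),'w',round(s['width'],4),'gf',round(s['gripper_force'],1))
    for x,y,z,w in T:
        d=R.T@(np.array([x,y,z])-s['eef_pos'])/.025
        print(np.round(d,3).tolist(),round(((yaw-w+180)%360-180)/5,3))
E
python3 - <<'E'
from h import *
g=fix(.025);print(g)
rows((.48,.36,.24,-60),(.53,.05,.24,-113.7),(g[0],g[1],.15,-113.7))
E
```

```text
[ 0.52995131 -0.33189156]
t 1.0 pos [0.1551 0.6569 0.2266] yaw -13.28 F [-0.1  0.  -0.1] w 0.0875 gf 0.0
[15.377, 8.574, -0.537] 9.344
[20.172, 20.183, -0.537] 20.084
[23.679, 35.05, 3.063] 20.084
```

```bash
python3 -m crank '[[[1,0.6,-0.1,1],[3,1.7,-0.3,3],[5,2.8,-0.5,5],[7,3.9,-0.5,7],[9,5,-0.5,8],[11,6.1,-0.5,9],[13,7.3,-0.5,10],[15,8.5,-0.5,12],[16,10.8,-0.5,14],[17,13,-0.5,16],[18,15.2,-0.5,18],[19,17.4,-0.5,20]]]' 0 && python3 -c "
from h import *
g=fix(.025)
rows((.53,-.1,.24,-113.7),(g[0],g[1],.12,-113.7))"
```

```text
t: 2.5
eef_pos: [0.5176, 0.1226, 0.2394]
ee_rot: [-3.141, 0.001, -1.983]
force: [0.9, 0.2, 1.4]
width: 0.0877
gripper_force: 0.0
t 2.5 pos [0.5176 0.1226 0.2394] yaw -113.59 F [0.9 0.2 1.4] w 0.0877 gf 0.0
[7.96, -4.018, -0.025] 0.022
[16.464, -7.726, 4.772] 0.022
```

```bash
python3 -m crank '[[[1.8,-0.9,0,0],[3.8,-1.9,0,0],[5.8,-2.9,0,0],[7.8,-3.9,0,0],[9.8,-4.8,0.4,0],[11.8,-5.7,1.2,0],[13.8,-6.6,2.2,0],[15.4,-7.3,3.4,0],[16.4,-7.7,4.4,0],[16.46,-7.73,4.77,0.02],[16.46,-7.73,4.77,0.02],[16.46,-7.73,4.77,0.02]]]'
python3 - <<'E'
from h import *
g=fix(.025)
rows((g[0],g[1],.028,-113.7))
for n in("top","scene"):
    p,d=arm.grab_frame(n);np.savez(n+'1.npz',p=p,d=d)
    X=np.append(g,.046);u=proj(n,X).astype(int);print(n,u)
    if n=='scene':
        c=cv2.resize(p[200:380,320:460],(560,720*1),interpolation=2);c=c[:600]
    else: c=cv2.resize(p[150:300,300:480],(720,600))
    cv2.imwrite(f'pics/{n}1.png',c[:,:,::-1])
E
```

```text
t: 4.0
eef_pos: [0.5331, -0.3294, 0.121]
ee_rot: [-3.14, 0.0, -1.978]
force: [0.2, -0.9, 1.2]
width: 0.0876
gripper_force: 0.0
t 4.0 pos [ 0.5331 -0.3294  0.121 ] yaw -113.31 F [ 0.2 -0.9  1.2] w 0.0876 gf 0.0
[0.143, 0.082, 3.72] 0.077
top [408 225]
scene [387 291]
```

View pics/scene1.png

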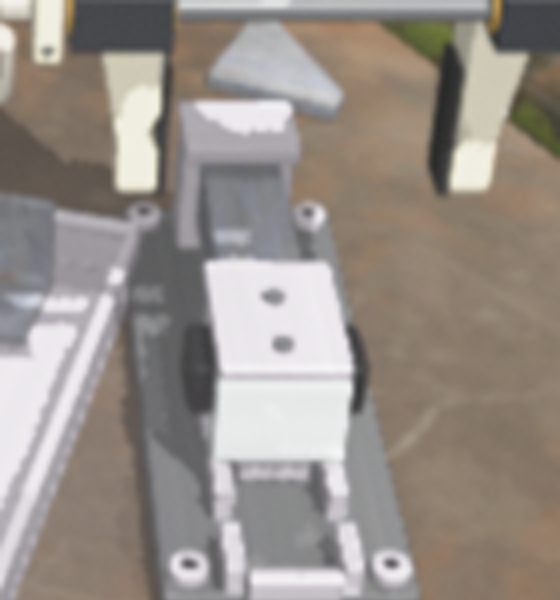

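The gripper hangs open above and behind the jaw, straddling it. The jaw top's rear edge corners are at crop (218,375) and (352,375), which is scene (374.5,293.8) and (408,293.8). I'll compare those with the model.

Run:
```python
from h import *
g=fix(.025);rows((g[0],g[1],.028,-113.7))
for x,y,z in((.05,-.022,.066),(.05,.022,.066),(0,-.022,.066),(0,.022,.066),(.1,-.042,.012),(.1,.042,.012)): print((x,y,z),proj("scene",np.append(fix(x,y),z)).round(1),proj("top",np.append(fix(x,y),z)).round(1))
# unproject crop corners at z=.066
c=arm.get_calibration("scene");R=np.array(c['R']);C=-R.T@np.array(c['t'])
for u,v in((218,375),(352,375),(205,262),(330,262)):
    r=R.T@np.linalg.inv(c['mtx'])@[320+u/4-.4,200+v/4-.4,1];P=C+r*(.066-C[2])/r[2];e=P[:2]-O
    print((e@[np.cos(A),np.sin(A)]).round(4),(e@[-np.sin(A),np.cos(A)]).round(4))
z=np.load('top0.npz');p=z['p'];m=(cloud('top',z['d'])[...,2])
W=cloud('top',z['d']);e=W[...,:2]-O;X=e@[np.cos(A),np.sin(A)];Y=e@[-np.sin(A),np.cos(A)]
for nm,zz in(('top',z),('scene',np.load('scene0.npz'))):
    W=cloud(nm,zz['d']);e=W[...,:2]-O;X=e@[np.cos(A),np.sin(A)];Y=e@[-np.sin(A),np.cos(A)]
    for lo,hi in((-.02,.08),(-.14,-.06)):
        k=(abs(W[...,2]-.066)<.004)&(X>lo)&(X<hi)&(abs(Y)<.04)
        print(nm,k.sum(),'X',np.percentile(X[k],[1,99]).round(4),'Y',np.percentile(Y[k],[2,98]).round(4))
```

```text
t 4.1 pos [ 0.5332 -0.3293  0.1211] yaw -113.3 F [ 0.1 -0.3  0.2] w 0.0878 gf 0.0
[0.147, 0.086, 3.725] 0.079
(0.05, -0.022, 0.066) [373.8 291.3] [418.  239.9]
(0.05, 0.022, 0.066) [407.2 291.3] [427.1 218.5]
(0, -0.022, 0.066) [370.3 268.7] [393.1 229.3]
(0, 0.022, 0.066) [401.9 268.8] [402.3 208. ]
(0.1, -0.042, 0.012) [359.3 348.5] [433.3 262.6]
(0.1, 0.042, 0.012) [424.2 348.3] [449.5 223.8]
0.0544 -0.0221
0.0544 0.0218
-0.0086 -0.0204
-0.0087 0.0235
top 746 X [-0.0112  0.0474] Y [-0.0222  0.0201]
top 421 X [-0.1183 -0.0841] Y [-0.022   0.0199]
scene 933 X [-0.0072  0.0525] Y [-0.0204  0.0219]
scene 394 X [-0.1142 -0.0782] Y [-0.0203  0.022 ]
```

The two cameras bracket the model by ±2 mm, so the origin is good. Descending.

```bash
python3 -m crank '[[[0.15,0.08,0.5,0.08],[0.15,0.08,1.5,0.08],[0.15,0.08,2.5,0.08],[0.15,0.08,3.2,0.08],[0.15,0.08,3.6,0.08],[0.15,0.08,3.7,0.08],[0.15,0.08,3.7,0.08],[0.15,0.08,3.7,0.08]]]' && python3 -c "
from h import *
g=fix(.025)
rows((g[0],g[1],.028,-113.7))"
```

```text
t: 5.1
eef_pos: [0.5295, -0.3328, 0.0281]
ee_rot: [-3.14, 0.0, -1.986]
force: [0.6, -0.3, 0.4]
width: 0.0878
gripper_force: 0.0
t 5.1 pos [ 0.5295 -0.3328  0.0281] yaw -113.77 F [ 0.6 -0.3  0.4] w 0.0878 gf 0.0
[-0.039, -0.002, 0.004] -0.015
```

```bash
python3 -m crank '[[[0,0,0,0],[0,0,0,0],[0,0,0,0],[0,0,0,0],[0,0,0,0],[0,0,0,0],[0,0,0,0],[0,0,0,0]]]' 1 25
```

```text
t: 6.1
eef_pos: [0.5296, -0.3329, 0.0276]
ee_rot: [-3.14, -0.0, -1.986]
force: [2.3, -3.5, 0.9]
width: 0.0469
gripper_force: 25.0
```

Both buttons are in (width 47 mm). Now I draw the jaw back 45 mm.

```bash
python3 -m crank '[[[0.1,0,0,0],[0.3,0,0,0],[0.6,0,0,0],[0.9,0,0,0],[1.2,0,0,0],[1.5,0,0,0],[1.7,0,0,0],[1.8,0,0,0],[1.86,0,0,0],[1.86,0,0,0],[1.86,0,0,0]]]' && python3 -c "
from h import *
g=fix(.07)
rows((g[0],g[1],.028,-113.7))"
```

```text
t: 7.48
eef_pos: [0.5115, -0.3743, 0.0276]
ee_rot: [-3.14, 0.001, -1.985]
force: [5.6, 5.5, 1.6]
width: 0.0467
gripper_force: 25.0
t 7.47 pos [ 0.5115 -0.3743  0.0276] yaw -113.76 F [5.6 5.5 1.6] w 0.0467 gf 25.0
[-0.051, 0.005, -0.018] -0.012
```

```bash
python3 -m crank '[[[1.84,0,0,0],[1.84,0,0,0],[1.84,0,0,0],[1.84,0,0,0],[1.84,0,0,0]]]' - - >/dev/null; echo moved
```

```text
moved
```

I got that wrong: rows are relative to each call's start, so this call pushed further against the end stop. Checking the state now.

```bash
python3 -c "
from h import *
g=fix(.07)
rows((g[0],g[1],.028,-113.7))
p,d=arm.grab_frame('scene');cv2.imwrite('pics/s2.png',cv2.resize(p[180:400,310:470],(580,600))[:,:,::-1])"
```

```text
t 8.1 pos [ 0.4916 -0.4167  0.0273] yaw -113.76 F [-0.5  0.7 -0.3] w 0.0006 gf 0.0
[-1.924, -0.038, -0.029] -0.012
```

View pics/s2.png

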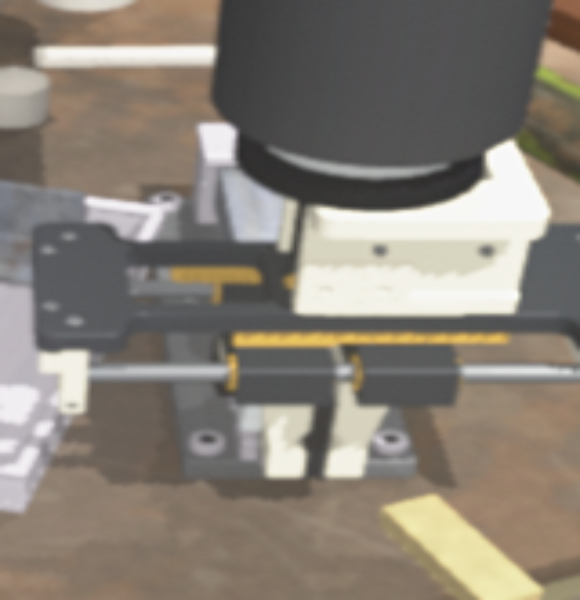

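The fingers slipped off behind the jaw and shut in free air, with force near 0. That released the jaw at its stop. I lift straight up and check whether it latched.

```bash
python3 -m crank '[[[0,0,-1,0],[0,0,-3,0],[0,0,-5,0],[-1.5,0,-6,0],[-3.5,0,-6,0],[-5.5,0,-6,0],[-7,0,-6,0],[-7,0,-6,0]]]' 0.5
python3 - <<'E'
from h import *
t=fix(-.046);rows((t[0],t[1],.12,-113.7),(t[0],t[1],.028,-113.7))
for n in("scene","top"):
    p,d=arm.grab_frame(n);W=cloud(n,d);e=W[...,:2]-O;X=e@[np.cos(A),np.sin(A)];Y=e@[-np.sin(A),np.cos(A)]
    k=(abs(W[...,2]-.066)<.004)&(X>0)&(X<.13)&(abs(Y)<.04)
    if k.sum()>20: print(n,k.sum(),'X',np.percentile(X[k],[1,99]).round(4),'Y',np.percentile(Y[k],[2,98]).round(4))
    k=(abs(W[...,2]-.046)<.008)&(X>.04)&(X<.11)&(abs(Y)<.04)
    if k.sum()>20: print(n,k.sum(),'X',np.percentile(X[k],[2,98]).round(4),'Y',np.percentile(Y[k],[2,98]).round(4))
    if n=='scene': cv2.imwrite('pics/s3.png',cv2.resize(p[200:380,320:460],(560,720))[120:720][:,:,::-1])
E
```

```text
t: 9.15
eef_pos: [0.5632, -0.2547, 0.1775]
ee_rot: [-3.141, 0.0, -1.982]
force: [-1.0, -0.3, 0.6]
width: 0.0437
gripper_force: 0.0
t 9.15 pos [ 0.5632 -0.2547  0.1775] yaw -113.59 F [-1.  -0.3  0.6] w 0.0437 gf 0.0
[0.525, -0.02, 2.301] 0.023
[0.526, -0.019, 5.981] 0.023
scene 1072 X [0.0382 0.0975] Y [-0.0205  0.022 ]
scene 468 X [0.0654 0.098 ] Y [-0.0294  0.0305]
top 760 X [0.0335 0.0921] Y [-0.0221  0.0201]
top 55 X [0.0436 0.0905] Y [-0.0313  0.0286]
```

View pics/s3.png

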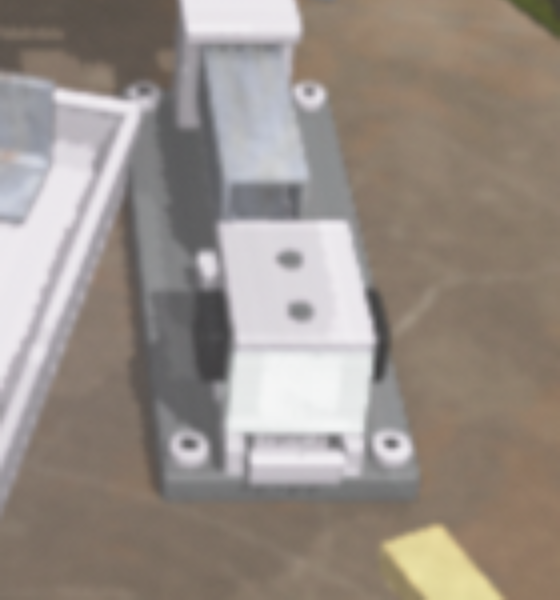

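The jaw moved 45 mm, and the buttons measure 60 mm across, so they are out and it is latched open. Next I go down over the tube with about 50 mm opening to stay clear of the tray rim.

```bash
python3 -m crank '[[[0.52,-0.02,0.5,0.02],[0.52,-0.02,2,0.02],[0.52,-0.02,3.5,0.02],[0.52,-0.02,4.3,0.02],[0.52,-0.02,4.3,0.02],[0.52,-0.02,4.3,0.02]]]' 0.44 && python3 -c "
from h import *
g=fix(-.046)
rows((g[0],g[1],.028,-113.7))"
```

```text
t: 10.0
eef_pos: [0.5574, -0.2703, 0.0703]
ee_rot: [-3.141, -0.0, -1.989]
force: [-0.1, 0.3, 0.7]
width: 0.0489
gripper_force: 0.0
t 10.0 pos [ 0.5574 -0.2703  0.0703] yaw -113.93 F [-0.1  0.3  0.7] w 0.0489 gf 0.0
[-0.142, 0.018, 1.691] -0.047
```

```bash
python3 -m crank '[[[-0.14,0.02,0.3,-0.05],[-0.14,0.02,0.8,-0.05],[-0.14,0.02,1.3,-0.05],[-0.14,0.02,1.6,-0.05],[-0.14,0.02,1.68,-0.05],[-0.14,0.02,1.68,-0.05],[-0.14,0.02,1.68,-0.05]]]' && python3 -m crank '[[[0,0,0,0],[0,0,0,0],[0,0,0,0],[0,0,0,0],[0,0,0,0],[0,0,0,0]]]' 1 45 && python3 -c "
from h import *
g=fix(-.024)
rows((g[0],g[1],.0285,-113.7))"
```

```text
t: 10.88
eef_pos: [0.5588, -0.2659, 0.0282]
ee_rot: [-3.141, 0.0, -1.983]
force: [0.3, -0.3, 0.8]
width: 0.0491
gripper_force: 0.0
t: 11.62
eef_pos: [0.5586, -0.2658, 0.028]
ee_rot: [-3.141, -0.0, -1.983]
force: [-0.1, 1.6, 3.7]
width: 0.0295
gripper_force: 45.0
t 11.62 pos [ 0.5586 -0.2658  0.028 ] yaw -113.63 F [-0.1  1.6  3.7] w 0.0295 gf 45.0
[0.92, -0.013, -0.02] 0.015
```

```bash
python3 -m crank '[[[0,0,-0.05,0],[0.2,0,-0.05,0],[0.4,0,-0.05,0],[0.6,0,-0.05,0],[0.8,0,-0.05,0],[0.9,0,-0.05,0],[0.9,0,-0.05,0],[0.9,0,-0.05,0]]]' && python3 -c "
from h import *
g=fix(-.024)
rows((g[0],g[1],.0285,-113.7))"
```

```text
t: 12.62
eef_pos: [0.5495, -0.2863, 0.0291]
ee_rot: [-3.142, 0.0, -1.983]
force: [-0.1, -0.1, -1.8]
width: 0.0297
gripper_force: 45.0
t 12.62 pos [ 0.5495 -0.2863  0.0291] yaw -113.63 F [-0.1 -0.1 -1.8] w 0.0297 gf 45.0
[0.023, -0.017, 0.023] 0.014
```

```bash
python3 -m crank '[[[0,0,-0.3,0],[0,0,-0.8,0],[0,0,-1.6,0],[0,0,-2.6,0],[0,0,-3.4,0],[0,0,-3.4,0],[0,0,-3.4,0]]]'
python3 - <<'E'
from h import *
rows((.403,-.277,.11,-130.2),(.403,-.277,.0075,-130.2))
p,d=arm.grab_frame('scene');cv2.imwrite('pics/s4.png',p[140:400,200:470][:,:,::-1])
E
```

```text
t: 13.5
eef_pos: [0.549, -0.2862, 0.1138]
ee_rot: [3.141, 0.0, -1.983]
force: [0.5, -0.7, -3.3]
width: 0.0297
gripper_force: 45.0
t 13.5 pos [ 0.549  -0.2862  0.1138] yaw -113.64 F [ 0.5 -0.7 -3.3] w 0.0297 gf 45.0
[2.006, 5.498, 0.152] 3.312
[2.007, 5.497, 4.252] 3.312
```

View pics/s4.png

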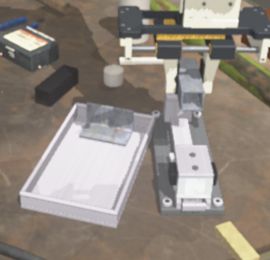

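The tube (crop ~(190,93)) is held level and clear above the fixture. Moving over the tray.

```bash
python3 -m crank '[[[0.3,0.8,0.1,0.5],[0.8,2.2,0.1,1.3],[1.3,3.6,0.1,2.3],[1.8,4.8,0.1,3],[2,5.4,0.1,3.3],[2,5.5,0.5,3.3],[2,5.5,1.2,3.3],[2,5.5,1.5,3.3],[2,5.5,1.5,3.3],[2,5.5,1.5,3.3]]]'
python3 - <<'E'
from h import *
rows((.403,-.277,.0075,-130.2))
p,d=arm.grab_frame('top');cv2.imwrite('pics/t5.png',cv2.resize(p[180:360,290:470],(600,600))[:,:,::-1])
c=np.array([.4225,-.254]);a=np.radians(-130.2)
for x,y,z in((.11,.065,.027),(.11,-.065,.027),(-.015,0,.034+.05),(.075,0,.084)): print(proj('top',np.append(c+x*np.array([np.cos(a),np.sin(a)])+y*np.array([-np.sin(a),np.cos(a)]),z)).round(1))
E
```

```text
t: 14.8
eef_pos: [0.404, -0.2772, 0.0767]
ee_rot: [-3.141, -0.0, -2.271]
force: [0.5, 0.0, -2.6]
width: 0.0299
gripper_force: 45.0
t 14.8 pos [ 0.404  -0.2772  0.0767] yaw -130.1 F [ 0.5  0.  -2.6] w 0.0299 gf 45.0
[0.019, 0.035, 2.768] 0.02
[433.7 293.5]
[390.3 346.3]
[362.9 275.9]
[401.6 308.6]
```

View pics/t5.png

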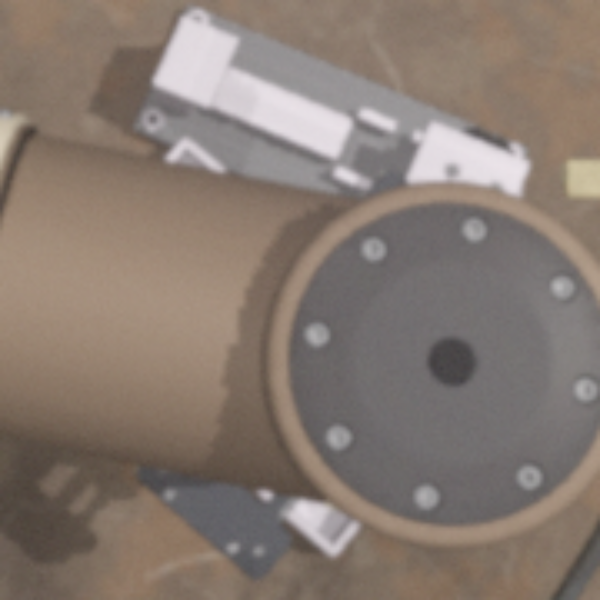

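The arm hides the tube, but the tray corner at (335,557) matches the model. Lowering.

```bash
python3 -m crank '[[[0.02,0.03,0.5,0.02],[0.02,0.03,1.1,0.02],[0.02,0.03,1.7,0.02],[0.02,0.03,2.2,0.02],[0.02,0.03,2.5,0.02],[0.02,0.03,2.65,0.02],[0.02,0.03,2.7,0.02],[0.02,0.03,2.75,0.02],[0.02,0.03,2.75,0.02]]]'
```

```text
t: 15.98
eef_pos: [0.4027, -0.277, 0.008]
ee_rot: [-3.141, 0.0, -2.273]
force: [0.7, 0.1, -2.3]
width: 0.0299
gripper_force: 45.0
```

```bash
python3 -m crank '[[[0,0,0.03,0],[0,0,0.06,0],[0,0,0.06,0]]]'
```

```text
t: 16.35
eef_pos: [0.4025, -0.277, 0.0063]
ee_rot: [3.142, -0.0, -2.273]
force: [0.3, 0.7, -3.0]
width: 0.0296
gripper_force: 45.0
```

```bash
python3 -m crank '[[[0,0,0.04,0],[0,0,0.07,0],[0,0,0.07,0]]]'
```

```text
t: 16.73
eef_pos: [0.4026, -0.277, 0.0059]
ee_rot: [-3.141, -0.0, -2.272]
force: [-4.0, 5.5, 17.8]
width: 0.0297
gripper_force: 45.0
```

Contact with the floor. I open to about 48 mm and rise.

```bash
python3 -m crank '[[[0,0,-0.04,0],[0,0,-0.04,0],[0,0,-0.04,0],[0,0,-0.04,0],[0,0,-0.04,0],[0,0,-0.04,0]]]' 0.46 && python3 -m crank '[[[0,0,-0.3,0],[0,0,-1,0],[0,0,-2,0],[0,0,-4,0],[0,0,-6,0],[-2,-2,-7.5,0],[-4,-4,-7.5,0],[-6,-5,-7.5,0],[-8,-5,-7.5,0],[-8,-5,-7.5,0],[-8,-5,-7.5,0]]]'
python3 - <<'E'
from h import *
s=arm.get_state();print(s['t'],s['force'],s['width'])
p,d=arm.grab_frame('scene');cv2.imwrite('pics/s6.png',cv2.resize(p[210:390,200:440],(800,600))[:,:,::-1])
W=cloud('scene',d);c=np.array([.4225,-.254]);a=np.radians(-130.2);e=W[...,:2]-c
X=e@[np.cos(a),np.sin(a)];Y=e@[-np.sin(a),np.cos(a)]
k=(abs(W[...,2]-.034)<.004)&(X>-.04)&(X<.1)&(abs(Y)<.055)
print(k.sum(),np.percentile(X[k],[2,98]).round(3),np.percentile(Y[k],[2,98]).round(3),np.percentile(W[...,2][k],[5,95]).round(4))
E
```

```text
t: 17.48
eef_pos: [0.4025, -0.277, 0.0055]
ee_rot: [3.141, -0.0, -2.273]
force: [0.4, 0.4, 0.2]
width: 0.047
gripper_force: 0.0
t: 18.85
eef_pos: [0.6269, -0.2047, 0.1929]
ee_rot: [3.141, -0.0, -2.272]
force: [0.1, -0.3, -0.3]
width: 0.0474
gripper_force: 0.0
18.85 [ 0.14255491 -0.32926784 -0.26300084] 0.04738062756078106
992 [-0.01   0.077] [-0.013  0.016] [0.0321 0.0354]
```

View pics/s6.png

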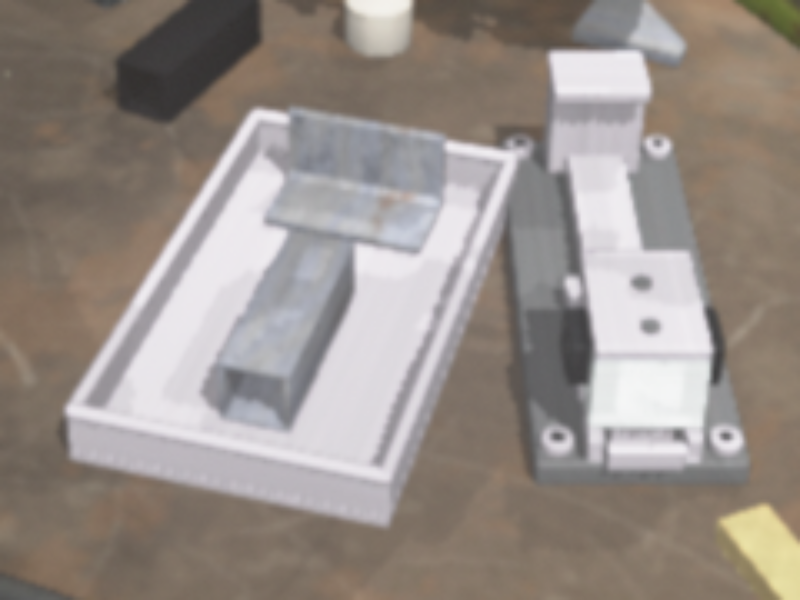

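The tube lies flat in the tray at crop (285,330), with its top at z ≈ 34 mm. The offcut at (360,180) is where it was, and the jaw is open with its buttons out at (577,345) and (715,342). The arm is clear, so I hand in.

```bash
python3 -c "
from station import arm
print(arm.job_done())"
```

```text
the job is handed in; nothing more can be done
None
```

I handed the job in at about 19 s: the jaw is latched open with both buttons out, the tube lies flat in the tray beside the undisturbed offcut, and the arm is clear; one mistyped move made the fingers slip off the jaw at its end stop instead of opening, but it latched all the same, and no verdict came back.

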